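Tip a block into the drilling fixture, seat it and clamp it

TASK

Load the standing aluminium block into the drilling fixture without gripping or lifting it, using only pushes of the fingertips: push it high so that it topples towards the clamp and lies flat on the plate inside the engraved outline, clear of the pins. Then push it sideways and endways along the plate until it is fully home against the two side pins and the end pin, and last push the clamp's lever over and right down so that the clamp holds the block. Leave everything else where it is.

Things in the scene. Friction and masses are not known exactly. Their poses are not given: they have to be found in the camera images.
- fixture: drilling fixture, fixed: bare steel plate 140 mm (x) by 300 mm (y), 14 mm thick; origin at the centre of its underside, z up, +y towards the clamp (robot's left), +x towards the side pins (away from the robot). Engraved outline: x -58 to 30, y -135 to 60 mm; the pins touch it from outside. Clamp riser: x -22 to 32, y 77 to 135 mm, z up to 37 mm; its cheeks reach z 76 mm
- home (a point): where the centre of the block is when it lies fully home: (5, 5, 29) mm in the fixture's frame; axes as the fixture's
- side_pin_a (a point): top of the side pin away from the clamp, (35, -30, 28) mm in the fixture's frame; all three pins are 10 mm across and stand 14 mm above the plate
- side_pin_b (a point): top of the side pin nearer the clamp, (35, 38, 28) mm in the fixture's frame
- end_pin (a point): top of the end pin, (5, 65, 28) mm in the fixture's frame
- lever_hinge (a point): axis of the clamp lever, (5, 107, 70) mm in the fixture's frame; the axis runs along the fixture's x
- block: the workpiece, a plain pale aluminium block of 0.44 kg, 50 mm wide (own x) by 30 mm thick (own y) by 110 mm tall (own z), standing on end on the plate at the end away from the clamp, turned at most about 4 degrees to the fixture; two small dark holes in its top end. Origin at the centre of its foot. Its own +y side, 50 mm wide, faces the clamp; toppled towards the clamp it lies on this side with its z axis along the fixture's y, 30 mm high
- block_center (a point): centre of the block, 55 mm above its foot
- block_toe (a point): middle of the block's lower edge on the clamp side, about which it topples: it stays on the plate all the time
- clamp_lever (a joint): clamp lever: 1.1 to 1.4 rad when open (lever up) and 0 when shut (lever level, pointing to the fixture's +y); it turns about point lever_hinge, over and down towards +y. Friction of 0.4 N m holds it where it is left and holds the clamp shut; the arm turns 0.65 times as far and presses on a block that is home in the last 0.04 rad
- lever_grip (a point): point on the axis of the lever's black round grip (17 to 21 mm thick), 95 mm out from the pivot and 4 mm above its centre line when shut; the grip runs 36 to 113 mm out from the pivot
- clamp_arm: the clamp's holding arm with a rubber-tipped spindle; it slopes up while the lever is up and comes down with the lever onto the top of the block at the fixture's (5, 39) mm. Origin at its pivot, (0.005, 0.093, 0.062) m in the fixture's frame; 62 mm long; when open its highest point is 120 mm above the bench
- drilled_block: finished aluminium block, 50 x 110 x 30 mm, lying flat on the bench right of the fixture, with two 16 mm holes; origin at the centre of its underside
- hex_key: black hexagon key, 33 x 95 x 8 mm, lying on the fixture plate near its front edge beside the clamp; origin at the centre of its underside
- tape_roll: black roll of tape, 80 mm across and 19 mm high, lying right of the fixture; origin at the centre of its underside
- tape_measure: yellow tape measure, 38 x 84 x 66 mm, left of the fixture; origin at the centre of its underside
- calculator: pocket calculator, 125 x 78 x 17 mm, left of the fixture; origin at the centre of its underside
- marker: marker pen, 17 x 130 x 15 mm, near the bench's front edge, right of the fixture; origin at the centre of its underside
- bearing: ball bearing, 62 mm across and 16 mm high, lying left of the fixture; origin at the centre of its underside

How it is judged:
By the outcome, as a careful person would: the job done as asked, in the order asked, and still so for the second after the job is handed in, with the robot touching nothing.
It also fails if it takes over 67 s, if anything falls off the work surface, if the arm or the gripper's body presses on something with over 40 N, if the wrist force passes 120 N, or if a joint passes its speed limit or range.

ROBOT

A 7-joint arm with a two-finger parallel gripper is mounted at the origin on a cart in front of the work surface, level with it; the furniture and walls round the work are solid. World frame = base frame: x ahead of the robot, y to its left, z up, the work surface at z = 0. Lengths are in m, angles in degrees, forces in N, time in s.
With the tool pointing down it reaches from about 0.35 to 0.9 m from the base axis. Payload 8.1 kg.
Tool frame: the origin (TCP) lies at the very end of the fingers, on their centre line; the grasp point (between the pads) lies 19 mm behind it; z points along the fingers, y is the direction in which the jaws open and shut (so a half turn about z gives the same grasp; the last joint's range is limited). The gripper opens to 85 mm and grips with 20 to 120 N. Pads are 22 mm wide; open, the fingers measure 114 mm over their backs; the gripper's body (76 mm by 85 mm) begins 54 mm behind the grasp point. The pads swing forward as they close: fully open they stand 13 mm farther back than shut.
Start: joints at [-71.769, 24.895, 1.432, 90.138, -0.665, 64.973, -4.303], TCP at [0.255, 0.57, 0.231] pointing down, gripper open.
Joint ranges: [-149.89, 149.89], [-25.12, 119.58], [-72.63, 75.52], [4.76, 147.25], [-75.54, 255.54], [6.69, 114.76], [-157.13, 157.13]. Speed limits (degrees/s): [127.2, 127.2, 172.46, 172.46, 180, 180, 180].

INTERFACE

Orientations are given as [roll, pitch, yaw] about the fixed x, y, z axes, in that order (R = Rz(yaw) Ry(pitch) Rx(roll)).
In Python, from bench import ctrl gives the robot as it stands.
- The arm moves only by the tool play_rows, never from a script. Its argument "targets" is text: rows parted by semicolons, each of 5 numbers parted by spaces: the shift along the tool's x, y, z in mm, then the turn about the tool's z in degrees, then the opening, from 0 (shut) to 1 (fully open). In form: tx ty tz yaw hand; .... A call has 1 to 5 rows; each row shifts and turns the pose as measured when the row begins, along the tool's axes as they then stand; what a row does not reach is not made up. A row lasts 1/8 s, in which the tool goes at most 62.5 mm and 10.7 degrees, less where a joint would pass 70% of its speed; a pose out of reach is approached as far as the arm can. A call is refused whole if a number of a shift passes 62.5 or a number of a turn 10.7, either way. A call with a gripper value outside its range is refused whole. The fingers move at their own pace and stop on an object; "newtons" is the grip in N (left out, the last holds). Time passes only in rows, so rows that do not move let the fingers close. It gives the time, the measured TCP pose, the force and the opening at its end, in the units of the state.
- ctrl.read_state(): the state, without advancing time (a new reading comes with each control period).
- ctrl.snapshot(name): name is "scene" or "side" or "wrist"; returns the picture (420x560x3 uint8, red, green, blue); there is no depth.
- ctrl.camera_params(name): a dict with "vfov" (degrees; the focal length in pixels is half the picture's height over the tangent of half this angle, whatever the lens; pixels are square), "cx", "cy" (the principal point, pixels), "world_from_camera" (4x4, takes a point from camera to world coordinates); the wrist camera has in their place "tool_from_camera" (4x4, takes a point from camera to tool coordinates, whose origin is the TCP and whose axes are the flange's). Camera axes: x right, y down, z forward; pixel columns grow to the right and rows downward; lengths in m; the calibration is good to about 2 mm. A picture is of the moment at which its call begins: read the wrist's pose just before it. camera_params takes no time and is no camera call.
- ctrl.sign_off(): hands the job in, once; it reports no verdict.
Trained networks look in the newest picture that a camera, given by its name, has taken for a name from the list of things; names that differ only in an ending like _2 or _b are one class to them, and where a whole thing is asked for, a point or a joint stands for the part that bears it (a point fixed in the world has none). Each returns a list of dicts, best first, with "score" (0 to 1); they miss things now and then, are a little off and sometimes report something else, mostly with a low value. They report only what shows in the picture. A call takes as long as a camera call.
- ctrl.recognise(camera, label): "location" ([row, column] in pixels, amid what is visible of it).
- ctrl.landmark_of(camera, label): "location" ([row, column] in pixels: a listed point, or the origin of a listed thing).
The state is a dict: "time_s": time; "joint_pos": joint angles; "qvel": joint speeds; "joint_torque": joint torques, N m; "position": TCP position; "eef_rot": TCP orientation; "force": force on the tool from outside, world axes, zero at the start; "ft_torque": the same for the moment, N m; "finger_gap": finger opening in m.
Only numpy, scipy, OpenCV 4.12 (cv2) and the standard library are available. Lean on these libraries where they do the work, as an engineer would, in place of code of your own. Each camera call takes 0.05 s, during which the arm holds its last target. There are 200 camera calls.

## Working session

There is one attempt and no reset: what is moved stays moved. The work goes in short steps, Python scripts to look and compute and a tool call to move; the robot and the scene stay as the last step left them, time stands still between calls to the robot, and variables do not carry over. Pictures are saved under pics/ and viewed, on a budget of 10 in all, crops included, one or two more only if the job needs it, and the job is handed in when it is done.

Besides the shell and the picture viewer there is one more tool, called after ">>>" as a command line: name --argument value ..., lists and objects as JSON in quotes. play_rows: Moves the arm, as the interface text tells. Its arguments: {"type":"object","properties":{"targets":{"type":"string"},"newtons":{"type":"number"}},"required":["targets"]}

```bash
mkdir -p pics; cat > h.py <<'E'
import numpy as np, cv2
from scipy.spatial.transform import Rotation as R
from bench import ctrl
def state():
    return ctrl.read_state()
def cam(name):
    p=ctrl.camera_params(name); 
    if 'world_from_camera' in p: T=np.array(p['world_from_camera'])
    else:
        s=ctrl.read_state(); W=np.eye(4); W[:3,:3]=R.from_euler('xyz',s['eef_rot'],degrees=True).as_matrix(); W[:3,3]=s['position']; T=W@np.array(p['tool_from_camera'])
    return 210/np.tan(np.radians(p['vfov']/2)),p['cx'],p['cy'],T
def ray(c,rc):
    f,cx,cy,T=c; d=T[:3,:3]@np.array([(rc[1]-cx)/f,(rc[0]-cy)/f,1]); return T[:3,3],d/np.linalg.norm(d)
def tri(obs):
    A=np.zeros((3,3));b=np.zeros(3);
    for c,rc in obs:
        o,d=ray(c,rc);P=np.eye(3)-np.outer(d,d);A+=P;b+=P@o
    x=np.linalg.solve(A,b); return x,[np.linalg.norm((np.eye(3)-np.outer(ray(c,r)[1],ray(c,r)[1]))@(x-c[3][:3,3])) for c,r in obs]
def onz(c,rc,z):
    o,d=ray(c,rc); return o+d*(z-o[2])/d[2]
def proj(c,P):
    f,cx,cy,T=c; q=T[:3,:3].T@(np.array(P)-T[:3,3]); return np.array([cy+f*q[1]/q[2],cx+f*q[0]/q[2]])
def save(name,img): cv2.imwrite('pics/'+name,img[:,:,::-1])
E
cat > look.py <<'E'
from h import *
s=state(); print(s['time_s'],s['position'],s['eef_rot'],s['force'])
cs={}
for n in ['scene','side','wrist']:
    cs[n]=cam(n); im=ctrl.snapshot(n); save('a_%s.png'%n,im)
    print(n,cs[n][3][:3,3].round(3),cs[n][3][:3,2].round(2),round(cs[n][0]))
for l in ['fixture','home','side_pin_a','end_pin','lever_hinge','block','block_center','block_toe','lever_grip','clamp_arm','hex_key']:
    o=[]
    for n in ['scene','side']:
        for r in ctrl.landmark_of(n,l)[:3]:
            print(l,n,np.round(r['location'],1),round(r['score'],2)); o.append((n,r))
    b={}
    for n,r in o: b.setdefault(n,r)
    if len(b)==2:
        x,e=tri([(cs[n],b[n]['location']) for n in b]); print('   ->',x.round(4),np.round(e,4))
E
python3 look.py; python3 -c "
import cv2,numpy as np
a=cv2.imread('pics/a_scene.png');cv2.imwrite('pics/a1.png',cv2.resize(a,(800,600)))"
```

```text
0.0 [0.25514423 0.56998687 0.23050779] [-1.79909231e+02  9.96680969e-03  1.55887997e+02] [-0.85781076 -0.08848202  0.3004023 ]
scene [-0.167 -0.595  0.961] [ 0.54  0.48 -0.69] 404
side [ 0.055 -1.214  0.866] [ 0.32  0.79 -0.52] 545
wrist [0.183 0.604 0.374] [ 0.28 -0.13 -0.95] 308
fixture scene [232.2 279.5] 0.61
fixture side [231.3 263. ] 0.7
   -> [ 0.5088 -0.0169  0.0021] [0.0056 0.0056]
home scene [231.3 280.2] 0.6
home side [221.8 267.1] 0.56
   -> [ 0.5105 -0.024   0.0267] [0.0066 0.0066]
side_pin_a scene [223.4 293.2] 0.98
side_pin_a scene [220.  271.2] 0.6
side_pin_a side [223.9 282.2] 0.96
side_pin_a side [214.5 268.5] 0.79
   -> [ 0.559  -0.0324  0.0209] [0.0024 0.0024]
end_pin scene [222.4 261. ] 0.84
end_pin scene [232.  279.1] 0.32
end_pin side [213.7 254.7] 0.9
   -> [0.5055 0.0579 0.0094] [0.0038 0.0038]
lever_hinge scene [206.2 250.6] 0.58
lever_hinge scene [247.7 306.5] 0.29
lever_hinge side [193.6 245. ] 0.95
   -> [0.4923 0.0935 0.0645] [0.0004 0.0004]
block scene [246.4 307.4] 0.78
block side [240.3 284.7] 0.83
   -> [ 0.5195 -0.1282  0.0288] [0.0065 0.0065]
block_center scene [230.3 304.7] 0.79
block_toe scene [244.4 296.7] 0.65
block_toe side [239.5 283.3] 0.7
   -> [ 0.5344 -0.0775 -0.0089] [0.0103 0.0103]
lever_grip scene [180.1 244.1] 0.69
lever_grip side [161.7 238.8] 0.63
lever_grip side [229.3 263.9] 0.58
lever_grip side [213.4 256.8] 0.2
   -> [0.4859 0.1138 0.1628] [0.0022 0.0022]
clamp_arm scene [233.9 279.6] 0.74
clamp_arm scene [209.4 249.9] 0.48
clamp_arm scene [190.8 184.6] 0.41
clamp_arm side [197.8 245.6] 0.43
   -> [ 0.4144 -0.1089  0.1653] [0.0159 0.0159]
hex_key scene [232.5 249.5] 0.59
hex_key side [221.1 233.9] 0.61
   -> [0.4422 0.0509 0.0083] [0.0011 0.0011]
```

View pics/a_scene.png

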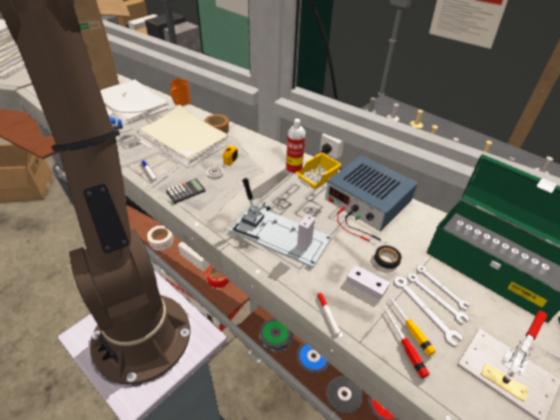

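View pics/a_side.png

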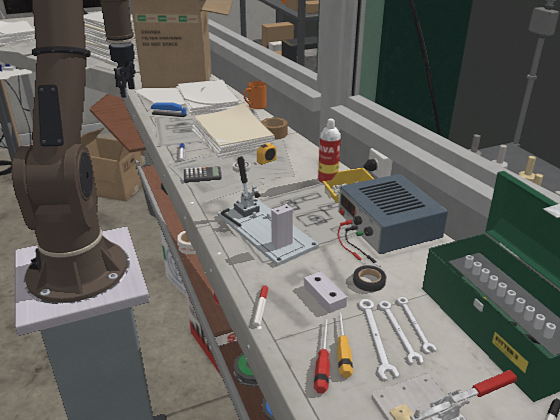

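The scene view shows the fixture at about (240,280) with the block standing at its right end (row 235, col 306) and the lever up at (190,248). The side view agrees. The estimated fixture yaw is about 14°. I'll go above it for a close wrist view.

>>> play_rows --targets "0 0 -25 10.4 0; 0 0 -25 10.4 0; 0 0 -25 10.4 0; 0 0 -25 10.4 0; 0 0 -25 10.4 0"

```text
time_s: 1.88
position: [0.255, 0.5692, 0.3576]
eef_rot: [-179.8, 0.2, 102.3]
force: [-0.1, 0.1, -0.8]
finger_gap: -0.0001
```

>>> play_rows --targets "-50 10 0 0 0; -50 10 0 0 0; -50 10 0 0 0; -50 10 0 0 0; -50 10 0 0 0"

```text
time_s: 2.5
position: [0.3575, 0.3336, 0.3594]
eef_rot: [-180.0, -0.0, 102.6]
force: [1.1, 0.8, 0.4]
finger_gap: -0.0001
```

>>> play_rows --targets "-50 10 0 0 0; -50 10 0 0 0; -50 10 0 0 0; -50 10 0 0 0; -50 10 0 0 0"

```text
time_s: 3.12
position: [0.463, 0.0921, 0.3604]
eef_rot: [179.8, -0.2, 102.6]
force: [0.7, -0.1, -0.4]
finger_gap: 0.0
```

```bash
cat > lookw.py <<'E'
import sys
from h import *
ctrl_s=state(); print(ctrl_s['time_s'],np.round(ctrl_s['position'],4),np.round(ctrl_s['eef_rot'],2),np.round(ctrl_s['force'],1),ctrl_s['finger_gap'])
c=cam('wrist'); im=ctrl.snapshot('wrist'); save(sys.argv[1],im); import pickle; pickle.dump(c,open('pics/'+sys.argv[1]+'.pkl','wb'))
for a in sys.argv[2:]:
    l,z=a.split('=')
    for r in ctrl.landmark_of('wrist',l)[:3]:
        print(l,np.round(r['location'],1),round(r['score'],2),onz(c,r['location'],float(z)).round(4))
E
python3 lookw.py w1.png side_pin_a=.028 end_pin=.028 lever_hinge=.07 home=.029 fixture=0 block_toe=.014 block=.014 lever_grip=.16
```

```text
3.125 [0.463  0.0921 0.3604] [179.83  -0.2  102.59] [ 0.7 -0.1 -0.4] 3.808164472491451e-05
side_pin_a [209.  312.3] 0.77 [0.5342 0.0273 0.028 ]
side_pin_a [223.1 287.4] 0.64 [ 0.5001 -0.0055  0.028 ]
side_pin_a [248.7 312.1] 0.61 [ 0.5516 -0.0418  0.028 ]
end_pin [192.8 292.5] 0.86 [0.4964 0.0469 0.028 ]
end_pin [173.2 299.4] 0.39 [0.4997 0.0803 0.028 ]
lever_hinge [174.  297.5] 0.61 [0.4925 0.0865 0.07  ]
lever_hinge [222.7 286. ] 0.38 [0.4931 0.0102 0.07  ]
home [229.9 293.2] 0.63 [ 0.5121 -0.0148  0.029 ]
home [344.4 195.1] 0.46 [ 0.3846 -0.2824  0.029 ]
fixture [225.  286.2] 0.85 [ 0.502  -0.0197  0.    ]
block [366.5 267.1] 0.46 [ 0.5312 -0.3201  0.014 ]
block [184.1 294.6] 0.37 [0.4979 0.0584 0.014 ]
lever_grip [174.5 298.2] 0.59 [0.4838 0.1035 0.16  ]
```

View pics/w1.png

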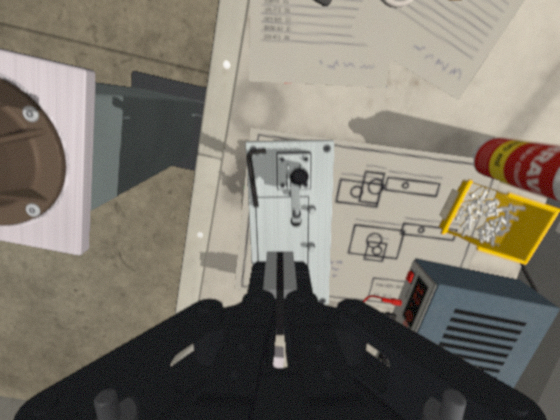

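The wrist view shows the plate's far corners at (row 142, col 247) and (141, 333), the side pins near (208,309) and (245,307), and the lever seen end-on. The hand hides the block, so I'll back off along -y.

>>> play_rows --targets "-50 15 0 0 0; -50 15 10 0 0; -50 15 10 0 0; -30 10 10 0 0; 0 0 0 0 0"

```text
time_s: 4.2
position: [0.5593, -0.0658, 0.328]
eef_rot: [179.9, -0.2, 103.5]
force: [-0.5, 0.2, -0.8]
finger_gap: -0.0001
```

```bash
python3 lookw.py w2.png side_pin_a=.028 end_pin=.028 lever_hinge=.07 home=.029 fixture=0 block_toe=.014 block=.014 block_center=.069 lever_grip=.16
python3 - <<'E'
import cv2
a=cv2.imread('pics/w2.png')[20:320,160:460];cv2.imwrite('pics/w2c.png',cv2.resize(a,(600,600),interpolation=cv2.INTER_CUBIC))
E
```

```text
4.2 [ 0.5593 -0.0658  0.328 ] [179.88  -0.23 103.52] [-0.5  0.2 -0.8] -0.00013366742908445226
side_pin_a [ 94.2 275.6] 0.77 [0.5333 0.0269 0.028 ]
side_pin_a [145.1 277. ] 0.66 [ 0.5509 -0.0389  0.028 ]
end_pin [ 73.8 251.3] 0.92 [0.4961 0.0442 0.028 ]
lever_hinge [ 30.3 249.2] 0.67 [0.4884 0.0861 0.07  ]
home [120.5 255. ] 0.78 [ 0.5134 -0.0132  0.029 ]
fixture [123.1 248.9] 0.72 [ 0.5036 -0.0205  0.    ]
block_toe [178.4 246.3] 0.62 [ 0.5174 -0.0999  0.014 ]
block [182.7 247.1] 0.57 [ 0.5199 -0.1062  0.014 ]
block_center [198.2 245.1] 0.91 [ 0.5242 -0.1138  0.069 ]
```

View pics/w2c.png

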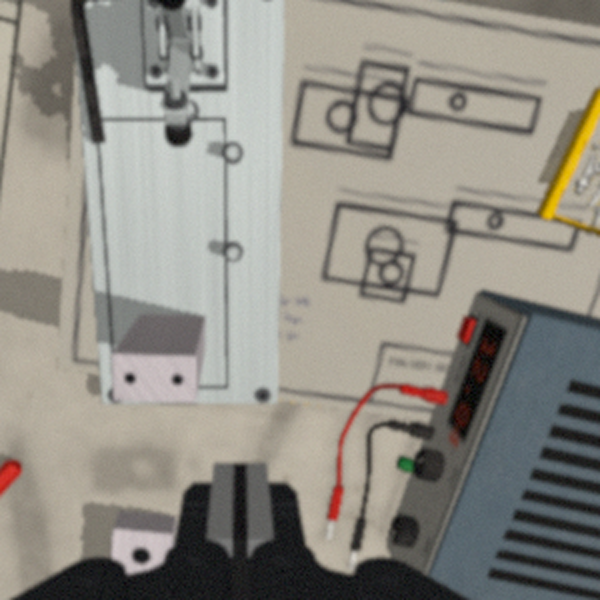

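```bash
cat > fit.py <<'E'
from h import *
import pickle,json
from scipy.optimize import least_squares
c=pickle.load(open('pics/w2.png.pkl','rb'))
full=lambda u,v:np.array([20+v/2,160+u/2])
def tf(p,P):
    a=p[2];return np.array([p[0]+np.cos(a)*P[0]-np.sin(a)*P[1],p[1]+np.sin(a)*P[0]+np.cos(a)*P[1],P[2]])
F=[((.035,.038,.028),(232,152)),((.035,-.030,.028),(233,251)),((.030,.060,.014),(225,119)),((.030,-.135,.014),(227,387)),((.070,-.150,.014),(277,402))]
B=[((-.025,.015,.124),(113,353)),((.025,.015,.124),(197,349)),((.025,-.015,.124),(195,402)),((-.025,-.015,.124),(114,404)),((-.025,.015,.014),(148,316)),((.025,.015,.014),(206,317))]
for N,D,x0 in (('fix',F,[.5,-.02,.24]),('blk',B,[.52,-.12,.24])):
    s=least_squares(lambda p:np.concatenate([proj(c,tf(p,P))-full(*q) for P,q in D]),x0,loss='soft_l1')
    print(N,s.x.round(4),np.degrees(s.x[2]).round(2)); print(np.array([proj(c,tf(s.x,P))-full(*q) for P,q in D]).round(1).tolist())
    if N=='fix': f=s.x
    else: b=s.x
json.dump(f.tolist(),open('fix.json','w'))
d=b[:2]-f[:2];a=f[2];print('block in fixture mm',1e3*np.array([np.cos(a)*d[0]+np.sin(a)*d[1],-np.sin(a)*d[0]+np.cos(a)*d[1]]),np.degrees(b[2]-a))
E
python3 fit.py
cat > where.py <<'E'
from h import *
import json
f=json.load(open('fix.json'));a=f[2];s=state()
def tofix(p): d=np.array(p[:2])-f[:2];return 1e3*np.array([np.cos(a)*d[0]+np.sin(a)*d[1],-np.sin(a)*d[0]+np.cos(a)*d[1],p[2]])
if __name__=='__main__': print('t',s['time_s'],'tcp in fixture mm',tofix(s['position']).round(1),'yaw err',round(s['eef_rot'][2]-90-np.degrees(a),2),'F',np.round(s['force'],1))
E
python3 where.py
```

```text
fix [ 0.5093 -0.02    0.2363] 13.54
[[-0.3, 0.1], [0.9, -0.2], [-0.4, -0.0], [-0.7, -0.0], [0.7, 0.2]]
blk [ 0.5207 -0.1124  0.2266] 12.98
[[0.7, -0.5], [3.0, 0.1], [0.4, 1.4], [-0.9, 0.3], [-1.1, -3.9], [-1.3, 0.1]]
block in fixture mm [-10.47710523 -92.50036383] -0.5540810650259337
t 4.7 tcp in fixture mm [ 38.2 -54.1 329.4] yaw err 0.18 F [ 0.   0.2 -0.7]
```

Fixture is fitted with sub-pixel residuals: (0.509, -0.020), yaw 13.5°. The hinge predicted from it agrees with the network's. The block is at (-10.5, -92.5) mm in the fixture frame, so it will fall at x -35..15, y up to about 33, clear of the pins. Now I'll go behind it, high.

>>> play_rows --targets "-50 -25 0 0 0; -46 -23 0 0 0; 0 0 50 0 0; 0 0 50 0 0; 0 0 50 0 0"

```text
time_s: 5.32
position: [0.5394, -0.1703, 0.1798]
eef_rot: [179.1, -0.0, 103.9]
force: [-0.1, 0.8, 0.4]
finger_gap: -0.0002
```

>>> play_rows --targets "0 0 50 0 0; 0 0 24 0 0; 0 0 0 0 0"

```text
time_s: 5.7
position: [0.5384, -0.1685, 0.1007]
eef_rot: [179.4, -0.2, 104.0]
force: [-0.0, -0.1, 0.7]
finger_gap: -0.0001
```

```bash
python3 where.py
```

```text
t 5.7 tcp in fixture mm [  -6.4 -151.2  100.7] yaw err 0.42 F [-0.  -0.1  0.7]
```

>>> play_rows --targets "15 -4 -4 0 0; 10 0 0 0 0; 6 0 0 0 0; 6 0 0 0 0; 6 0 0 0 0"

```text
time_s: 6.32
position: [0.5259, -0.125, 0.1094]
eef_rot: [179.0, -0.1, 104.0]
force: [0.7, -0.9, 0.5]
finger_gap: -0.0003
```

>>> play_rows --targets "5 0 0 0 0; 5 0 0 0 0; 5 0 0 0 0; 5 0 0 0 0"

```text
time_s: 6.82
position: [0.5206, -0.1043, 0.1093]
eef_rot: [179.0, -0.1, 104.0]
force: [0.7, -0.7, -0.0]
finger_gap: 0.0001
```

```bash
python3 where.py; python3 lookw.py w3.png block_toe=.014 block_center=.069
```

```text
t 6.825 tcp in fixture mm [ -8.8 -84.6 109.3] yaw err 0.46 F [ 0.7 -0.7 -0. ]
6.825 [ 0.5206 -0.1043  0.1093] [ 1.79e+02 -8.00e-02  1.04e+02] [ 0.7 -0.7 -0. ] 6.68084768926292e-05
```

View pics/w3.png

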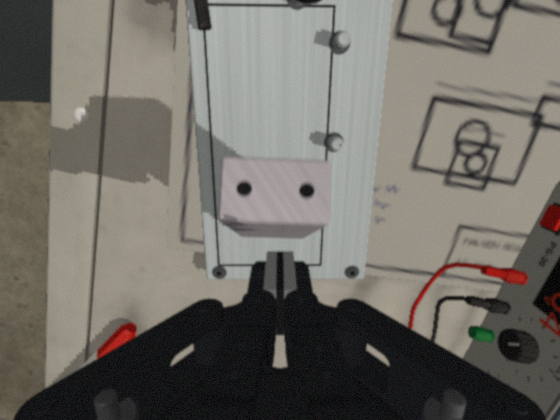

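The block's end with two holes is at (190,275), ahead of the fingers, tilting with almost no force. I'll keep going gently.

>>> play_rows --targets "5 0 0 0 0; 5 0 0 0 0; 5 0 0 0 0; 0 0 0 0 0; 0 0 0 0 0"

```text
time_s: 7.6
position: [0.5168, -0.0889, 0.1094]
eef_rot: [179.0, -0.1, 104.0]
force: [0.7, -0.1, 0.5]
finger_gap: -0.0002
```

```bash
python3 where.py; python3 lookw.py w4.png block_toe=.014 block_center=.029; python3 - <<'E'
import cv2,sys
sys.path.insert(0,'.')
a=cv2.imread('pics/w3.png').astype(int);b=cv2.imread('pics/w4.png').astype(int)
print(abs(a-b)[150:240,220:330].mean())
E
```

```text
t 7.6 tcp in fixture mm [ -8.8 -68.7 109.4] yaw err 0.49 F [ 0.7 -0.1  0.5]
7.6 [ 0.5168 -0.0889  0.1094] [ 1.7899e+02 -8.0000e-02  1.0403e+02] [ 0.7 -0.1  0.5] -0.00019866838682437276
block_toe [215.6 273.7] 0.84 [ 0.516  -0.0948  0.014 ]
block_center [152.3 279. ] 0.59 [ 0.507  -0.0414  0.029 ]
24.004343434343433
```

>>> play_rows --targets "-30 0 -40 0 0; -30 0 -40 0 0; -20 0 -40 0 0; 0 0 0 0 0"

```text
time_s: 8.25
position: [0.5341, -0.1702, 0.2325]
eef_rot: [179.1, -0.0, 104.0]
force: [-0.7, 0.8, -0.1]
finger_gap: -0.0001
```

```bash
python3 lookw.py w5.png block_toe=.014 block_center=.029;  python3 - <<'E'
import cv2
a=cv2.imread('pics/w5.png')[0:300,130:430];cv2.imwrite('pics/w5c.png',cv2.resize(a,(600,600),interpolation=cv2.INTER_CUBIC))
E
```

```text
8.25 [ 0.5341 -0.1702  0.2325] [ 1.7909e+02 -4.0000e-02  1.0400e+02] [-0.7  0.8 -0.1] -6.65479181834552e-05
block_toe [109.4 275.5] 0.81 [ 0.5156 -0.0961  0.014 ]
block_center [ 54.7 278.7] 0.85 [ 0.5061 -0.0434  0.029 ]
block_center [106.2 277.2] 0.68 [ 0.5165 -0.0923  0.029 ]
```

View pics/w5c.png

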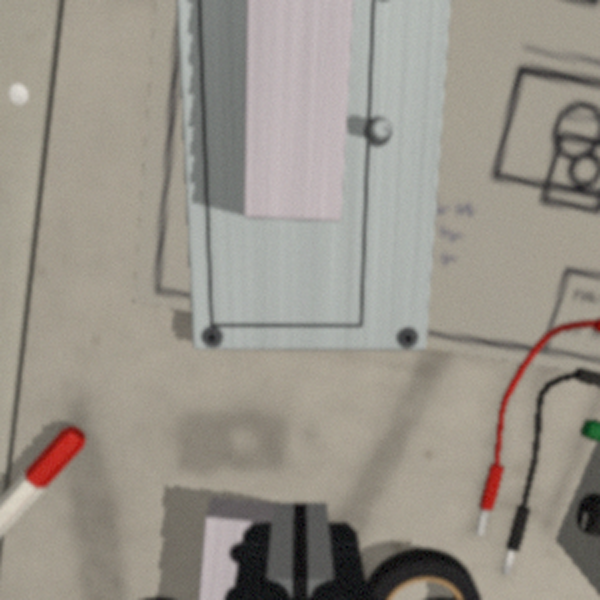

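Block is flat inside the outline. Near-end top corners are at crop (247,213) and (341,219), and it is clear of side pin a at (379,130).

```bash
cat > meas.py <<'E'
import sys,pickle
from where import *
c=pickle.load(open('pics/'+sys.argv[1]+'.pkl','rb')); oc,orow,sc=map(float,sys.argv[2].split(','))
for a in sys.argv[3:]:
    u,v,z=map(float,a.split(',')); print(a,tofix(onz(c,(orow+v/sc,oc+u/sc),z)).round(1))
E
python3 meas.py w5.png 130,0,2 247,213,.044 341,219,.044 353,0,.044 250,0,.044 379,130,.028 362,325,.014 214,325,.014; python3 where.py
```

```text
247,213,.044 [-34.3 -72.5  44. ]
341,219,.044 [ 14.  -75.1  44. ]
353,0,.044 [16.8 22.3 44. ]
250,0,.044 [-31.1  21.7  44. ]
379,130,.028 [ 33.8 -31.1  28. ]
362,325,.014 [  30.6 -135.1   14. ]
214,325,.014 [ -56.8 -135.5   14. ]
t 8.4 tcp in fixture mm [ -12.  -147.9  228.5] yaw err 0.65 F [ 0.2  0.  -0.7]
```

>>> play_rows --targets "10 2 50 0.6 0; 8 0 50 0 0; 0 0 50 0 0; 0 0 35 0 0; 0 0 15 0 0"

```text
time_s: 9.02
position: [0.5282, -0.1408, 0.0186]
eef_rot: [179.8, -0.5, 103.9]
force: [-0.5, -0.1, 0.1]
finger_gap: -0.0003
```

```bash
python3 where.py
```

```text
t 9.025 tcp in fixture mm [  -9.9 -121.8   18.6] yaw err 0.35 F [-0.5 -0.1  0.1]
```

>>> play_rows --targets "10 0 -6 0 0; 8 0 0 0 0; 6 0 0 0 0; 6 0 0 0 0; 5 0 0 0 0"

```text
time_s: 9.65
position: [0.5206, -0.1041, 0.0279]
eef_rot: [179.6, -0.5, 103.9]
force: [1.5, -1.6, -1.3]
finger_gap: 0.0002
```

>>> play_rows --targets "5 0 0 0 0; 5 0 0 0 0; 4 0 0 0 0; 0 0 0 0 0"

```text
time_s: 10.15
position: [0.5173, -0.0901, 0.0283]
eef_rot: [179.5, -0.4, 103.9]
force: [-0.1, 0.4, -0.1]
finger_gap: 0.0002
```

```bash
python3 where.py; python3 lookw.py w6.png block_center=.029
```

```text
t 10.15 tcp in fixture mm [ -8.6 -70.   28.3] yaw err 0.38 F [-0.1  0.4 -0.1]
10.15 [ 0.5173 -0.0901  0.0283] [179.54  -0.43 103.92] [-0.1  0.4 -0.1] 0.000166266974884712
block_center [137.  275.4] 0.61 [ 0.5004 -0.0254  0.029 ]
```

View pics/w6.png

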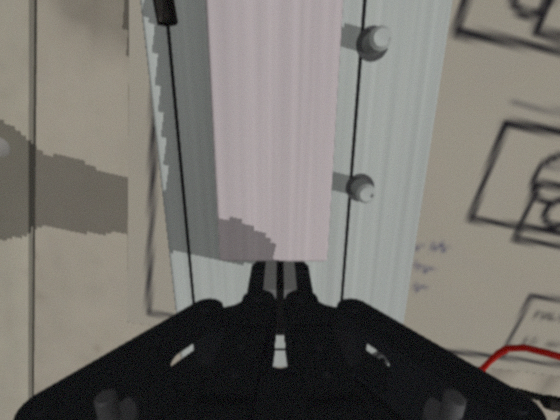

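```bash
python3 meas.py w6.png 0,0,1 222,262,.044 327,261,.044 341,0,.044 207,0,.044 334,130,.044 363,190,.028 375,40,.028
```

```text
222,262,.044 [-34.5 -58.6  44. ]
327,261,.044 [ 14.2 -58.   44. ]
341,0,.044 [13.7 46.6 44. ]
207,0,.044 [-34.5  46.2  44. ]
334,130,.044 [13.9  1.  44. ]
363,190,.028 [ 32.5 -28.2  28. ]
375,40,.028 [31.8 36.9 28. ]
```

Block is now square to the fixture at about x -34..15, y -58..52. Next I'll go round to the near side and push it in +x at y≈0.

>>> play_rows --targets "-20 0 0 0.3 0; 0 -35 0 0 0; 0 -30 0 0 0; 35 0 0 0 0; 35 0 0 0 0"

```text
time_s: 10.88
position: [0.441, -0.0589, 0.0281]
eef_rot: [179.5, -0.4, 103.3]
force: [0.5, 1.4, -0.7]
finger_gap: 0.0001
```

```bash
python3 where.py
```

```text
t 10.875 tcp in fixture mm [-75.4 -21.9  28.1] yaw err -0.23 F [ 0.5  1.4 -0.7]
```

>>> play_rows --targets "18 8 3 0 0; 2 8 0 0 0; 0 6 0 0 0; 0 5 0 0 0; 0 5 0 0 0"

```text
time_s: 11.5
position: [0.4657, -0.031, 0.0254]
eef_rot: [179.8, -0.6, 103.3]
force: [-6.1, -0.0, 4.7]
finger_gap: 0.0002
```

>>> play_rows --targets "0 4 0 0 0; 0 4 0 0 0; 0 3 0 0 0"

```text
time_s: 11.88
position: [0.4717, -0.0309, 0.0246]
eef_rot: [-179.7, -0.8, 103.1]
force: [-5.3, 0.3, 3.6]
finger_gap: 0.0002
```

```bash
python3 where.py
```

```text
t 11.875 tcp in fixture mm [-39.1  -1.8  24.6] yaw err -0.47 F [-5.3  0.3  3.6]
```

```bash
python3 lookw.py w7.png block_center=.029
```

```text
11.875 [ 0.4717 -0.0309  0.0246] [-179.69   -0.76  103.07] [-5.3  0.3  3.6] 0.00024103615257542975
```

View pics/w7.png

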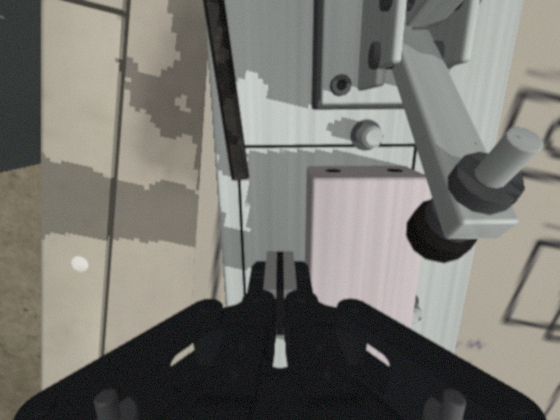

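```bash
python3 meas.py w7.png 0,0,1 308,178,.044 421,178,.044 306,250,.044 367,132,.028 414,145,.014 243,145,.014
```

```text
308,178,.044 [-25.9  49.8  44. ]
421,178,.044 [20.7 49.5 44. ]
306,250,.044 [-26.2  17.2  44. ]
367,132,.028 [ 1.4 67.  28. ]
414,145,.014 [28.9 59.6 14. ]
243,145,.014 [-55.8  60.3  14. ]
```

>>> play_rows --targets "0 4 -4 0 0; 0 5 -2 0 0; 0 5 -1 0 0"

```text
time_s: 12.35
position: [0.4781, -0.0301, 0.0304]
eef_rot: [-178.9, -0.9, 102.9]
force: [-21.5, -5.8, 6.0]
finger_gap: -0.0005
```

```bash
python3 where.py
```

```text
t 12.35 tcp in fixture mm [-32.7  -2.5  30.4] yaw err -0.68 F [-21.5  -5.8   6. ]
```

The force rose to 21 N, so the block is against the side pins. Now back off and push endways.

>>> play_rows --targets "0 -12 0 -0.7 0; 0 -22 -2 0 0; -45 0 0 0 0; -45 0 0 0 0; 0 35 0 0 0"

```text
time_s: 12.98
position: [0.5035, -0.122, 0.0335]
eef_rot: [-179.3, -0.7, 103.6]
force: [-0.1, 0.1, 0.1]
finger_gap: -0.0001
```

>>> play_rows --targets "0 30 0 0 0; 0 0 0 0 0"

```text
time_s: 13.22
position: [0.5382, -0.1158, 0.0342]
eef_rot: [-179.7, -0.5, 103.6]
force: [-0.2, -1.2, 0.3]
finger_gap: -0.0001
```

```bash
python3 where.py
```

```text
t 13.225 tcp in fixture mm [  5.7 -99.9  34.2] yaw err 0.06 F [-0.2 -1.2  0.3]
```

>>> play_rows --targets "12 0 8 0 0; 8 0 0 0 0; 5 0 0 0 0; 4 0 0 0 0; 4 0 0 0 0"

```text
time_s: 13.85
position: [0.5281, -0.0825, 0.0263]
eef_rot: [-179.7, -0.5, 103.5]
force: [1.1, -1.9, -1.7]
finger_gap: 0.0001
```

>>> play_rows --targets "4 0 0 0 0; 4 0 0 0 0; 4 0 0 0 0"

```text
time_s: 14.22
position: [0.5283, -0.0784, 0.0281]
eef_rot: [180.0, 0.2, 103.2]
force: [2.1, -12.7, -1.0]
finger_gap: -0.0001
```

```bash
python3 where.py
```

```text
t 14.225 tcp in fixture mm [  4.9 -61.2  28.1] yaw err -0.32 F [  2.1 -12.7  -1. ]
```

>>> play_rows --targets "6 0 0 0 0; 0 0 0 0 0; -20 0 0 0 0; -10 -35 0 0 0; 0 -45 0 0 0"

```text
time_s: 14.85
position: [0.4598, -0.1257, 0.0295]
eef_rot: [179.6, 0.8, 103.1]
force: [-0.0, -1.4, -1.1]
finger_gap: -0.0
```

>>> play_rows --targets "48 0 0 0 0; 46 0 -3 0 0; 0 10 0 0 0; 0 8 0 0 0"

```text
time_s: 15.35
position: [0.4522, -0.0285, 0.0318]
eef_rot: [179.7, 0.6, 102.8]
force: [0.3, -0.9, -0.0]
finger_gap: -0.0001
```

```bash
python3 where.py
```

```text
t 15.35 tcp in fixture mm [-57.5   5.1  31.8] yaw err -0.73 F [ 0.3 -0.9 -0. ]
```

>>> play_rows --targets "0 8 0 -0.7 0; 0 8 0 0 0; 0 6 0 0 0; 0 6 0 0 0; 0 6 0 0 0"

```text
time_s: 15.98
position: [0.4747, -0.0248, 0.0298]
eef_rot: [-179.0, 0.3, 103.1]
force: [-18.6, -4.4, 14.8]
finger_gap: -0.0
```

```bash
python3 where.py
```

```text
t 15.975 tcp in fixture mm [-34.7   3.4  29.8] yaw err -0.4 F [-18.6  -4.4  14.8]
```

>>> play_rows --targets "0 -12 0 0 0; -30 -10 -45 0 0; -30 20 -60 0 0; -30 20 -60 0 0; -20 20 -50 0 0"

```text
time_s: 16.6
position: [0.5323, -0.1205, 0.2362]
eef_rot: [-178.5, 0.2, 103.0]
force: [0.7, -0.0, 0.1]
finger_gap: 0.0002
```

>>> play_rows --targets "0 0 0 0 0"

```text
time_s: 16.73
position: [0.5356, -0.1229, 0.2399]
eef_rot: [-178.9, 0.4, 102.9]
force: [-0.2, 0.9, -0.9]
finger_gap: -0.0001
```

```bash
python3 where.py; python3 lookw.py w8.png block_center=.029 lever_grip=.16;  python3 - <<'E'
import cv2
a=cv2.imread('pics/w8.png')[0:290,130:420];cv2.imwrite('pics/w8c.png',cv2.resize(a,(580,580),interpolation=cv2.INTER_CUBIC))
E
```

```text
t 16.725 tcp in fixture mm [   1.5 -106.3  239.9] yaw err -0.64 F [-0.2  0.9 -0.9]
16.725 [ 0.5356 -0.1229  0.2399] [-178.88    0.36  102.9 ] [-0.2  0.9 -0.9] -9.069839592600142e-05
block_center [ 74.8 287.7] 0.94 [ 0.5165 -0.0144  0.029 ]
```

View pics/w8c.png

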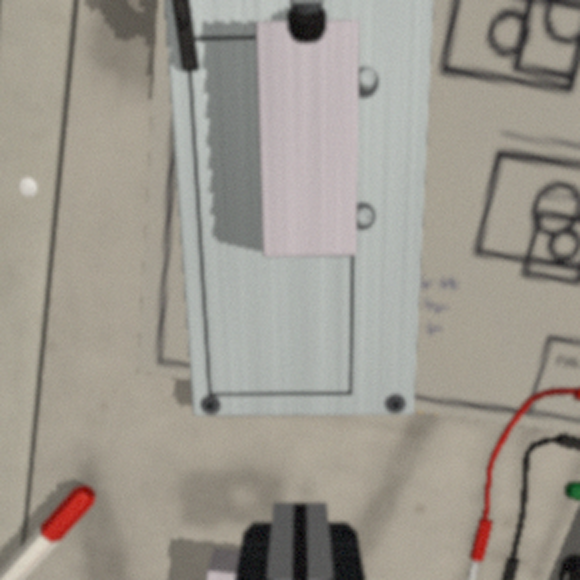

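```bash
python3 meas.py w8.png 130,0,2 265,255,.044 355,255,.044 359,22,.044 258,25,.044 367,215,.028 370,80,.028 351,393,.014 209,393,.014
```

```text
265,255,.044 [-18.9 -49.2  44. ]
355,255,.044 [ 29.1 -49.7  44. ]
359,22,.044 [29.3 58.5 44. ]
258,25,.044 [-19.1  58.   44. ]
367,215,.028 [ 36.4 -29.6  28. ]
370,80,.028 [36.5 36.4 28. ]
351,393,.014 [  30.1 -135.5   14. ]
209,393,.014 [ -58.8 -134.9   14. ]
```

Block measured at centre (5.1, 4.4) with edges parallel to the fixture, and home is (5, 5), so it is home within measuring error. Now the lever, which triangulates to about 1.2 rad: approach it from its -y side at x=5.

>>> play_rows --targets "50 1 0 -0.6 0; 50 1 0 0 0; 50 1 0 0 0; 45 1 0 0 0; 0 0 0 0 0"

```text
time_s: 17.5
position: [0.4809, 0.0772, 0.2267]
eef_rot: [-177.6, 0.0, 103.6]
force: [0.4, -0.1, -1.2]
finger_gap: 0.0001
```

```bash
python3 where.py; python3 lookw.py w9.png lever_grip=.16 lever_hinge=.07
```

```text
t 17.5 tcp in fixture mm [ -4.8 101.1 226.7] yaw err 0.11 F [ 0.4 -0.1 -1.2]
17.5 [0.4809 0.0772 0.2267] [-1.7756e+02  1.0000e-02  1.0364e+02] [ 0.4 -0.1 -1.2] 8.024161034289488e-05
lever_grip [191.2 295.4] 0.81 [0.4845 0.1018 0.16  ]
lever_grip [183.6 245.2] 0.28 [0.4489 0.0984 0.16  ]
lever_hinge [184.4 296.1] 0.93 [0.4901 0.085  0.07  ]
```

View pics/w9.png

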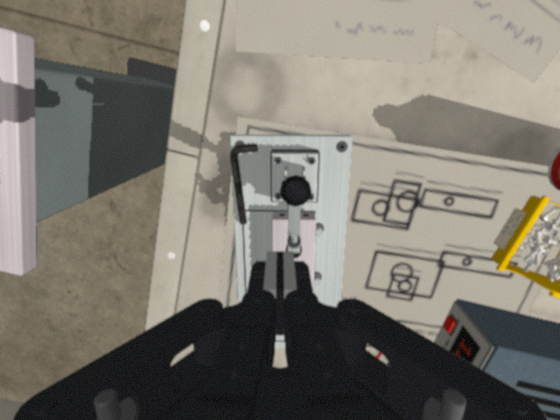

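The grip tip is at (190,295), which puts it at x≈4.4 in the fixture frame, lever at roughly 1.3 rad. The black key and block are undisturbed. Descending behind the lever.

>>> play_rows --targets "-14 7 0 0 0; 0 6 25 0 0; 0 0 30 0 0; 0 0 22 0 0; 0 0 0 0 0"

```text
time_s: 18.27
position: [0.4958, 0.0519, 0.1474]
eef_rot: [-177.6, 0.3, 102.5]
force: [0.4, -1.3, 1.6]
finger_gap: -0.0001
```

```bash
python3 where.py
```

```text
t 18.275 tcp in fixture mm [  3.8  73.  147.4] yaw err -1.03 F [ 0.4 -1.3  1.6]
```

>>> play_rows --targets "12 0 1 -1 0; 10 0 0 0 0; 8 0 0 0 0; 8 0 0 0 0; 8 0 0 0 0"

```text
time_s: 18.9
position: [0.4865, 0.0968, 0.1486]
eef_rot: [-177.8, 0.3, 103.4]
force: [1.2, -4.9, -2.4]
finger_gap: 0.0003
```

```bash
python3 where.py
```

```text
t 18.9 tcp in fixture mm [  5.2 118.9 148.6] yaw err -0.14 F [ 1.2 -4.9 -2.4]
```

>>> play_rows --targets "11 0 4 0 0; 8 0 4 0 0; 8 0 5 0 0; 8 0 7 0 0; 7 0 7 0 0"

```text
time_s: 19.52
position: [0.4764, 0.1384, 0.1212]
eef_rot: [-178.0, 0.5, 103.4]
force: [1.2, -4.5, 1.1]
finger_gap: -0.0001
```

```bash
python3 where.py
```

```text
t 19.525 tcp in fixture mm [  5.1 161.7 121.2] yaw err -0.18 F [ 1.2 -4.5  1.1]
```

>>> play_rows --targets "6 0 9 0 0; 5 0 10 0 0; 4 0 10 0 0; 4 0 8 0 0"

```text
time_s: 20.02
position: [0.4715, 0.1573, 0.0819]
eef_rot: [-178.1, 0.5, 103.4]
force: [-3.4, -15.9, 45.0]
finger_gap: 0.0003
```

```bash
python3 where.py
```

```text
t 20.025 tcp in fixture mm [  4.8 181.2  81.9] yaw err -0.19 F [ -3.4 -15.9  45. ]
```

>>> play_rows --targets "0 0 4 0 0; 0 0 4 0 0"

```text
time_s: 20.27
position: [0.472, 0.1573, 0.081]
eef_rot: [-178.1, 0.0, 103.2]
force: [-24.4, -8.3, 98.4]
finger_gap: 0.0003
```

```bash
python3 where.py
```

```text
t 20.275 tcp in fixture mm [  5.3 181.   81. ] yaw err -0.34 F [-24.4  -8.3  98.4]
```

Hard stop reached at z 81, so the lever is level. Lifting off and checking from a distance.

>>> play_rows --targets "0 0 -6 0 0; 0 0 -30 0 0; -20 0 -50 0 0; -50 0 -30 0 0; -50 0 0 0 0"

```text
time_s: 20.9
position: [0.5015, 0.047, 0.1989]
eef_rot: [-177.9, -0.4, 103.8]
force: [0.9, -0.2, -1.2]
finger_gap: -0.0002
```

>>> play_rows --targets "-55 10 0 0 0; -55 10 0 0 0; -50 5 -20 0 0; 0 0 0 0 0"

```text
time_s: 21.4
position: [0.5659, -0.1059, 0.2147]
eef_rot: [-177.9, -0.7, 103.8]
force: [0.0, -0.1, -0.7]
finger_gap: 0.0
```

```bash
python3 where.py; python3 lookw.py w10.png lever_grip=.074 lever_hinge=.07 block_center=.029; python3 - <<'E'
from where import *
im=ctrl.snapshot('side'); save('s2.png',im)
c=cam('side')
for l in('lever_grip','lever_hinge'):
  for r in ctrl.landmark_of('side',l)[:2]: print(l,r['location'],r['score'],tofix(onz(c,r['location'],.074)).round(0))
a=cv2.imread('pics/w10.png')[0:300,130:430];b=cv2.imread('pics/s2.png')[170:270,210:310]
cv2.imwrite('pics/w10c.png',np.hstack([cv2.resize(a,(450,450),interpolation=3),cv2.resize(b,(350,350),interpolation=2).__class__(0) if 0 else np.vstack([cv2.resize(b,(350,350),interpolation=2),np.zeros((100,350,3),np.uint8)])]))
E
```

```text
t 21.4 tcp in fixture mm [ 35.  -96.8 214.7] yaw err 0.3 F [ 0.  -0.1 -0.7]
21.4 [ 0.5659 -0.1059  0.2147] [-177.89   -0.68  103.84] [ 0.  -0.1 -0.7] 1.9930324963378615e-05
block_center [ 86.7 256.8] 0.64 [ 0.514 -0.015  0.029]
lever_grip [178.3, 226.8] 0.68 [  8. 211.  74.]
lever_hinge [192.3, 245.1] 0.76 [  6. 107.  74.]
lever_hinge [280.8, 368.3] 0.3 [  12. -394.   74.]
```

View pics/w10c.png

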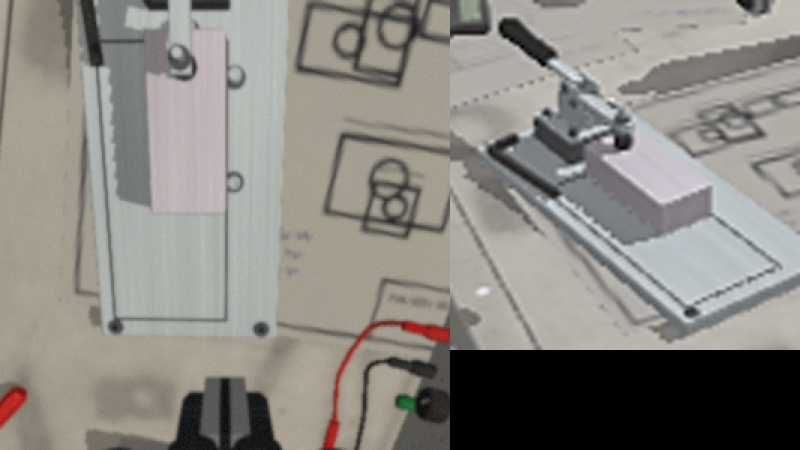

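```bash
python3 meas.py w10.png 130,0,1.5 152,212,.044 226,212,.044 228,29,.044 235,182,.028 236,76,.028 226,320,.014; python3 - <<'E'
from where import *
c=cam('side')
def W(P): return [f[0]+np.cos(a)*P[0]-np.sin(a)*P[1],f[1]+np.sin(a)*P[0]+np.cos(a)*P[1],P[2]]
for th in(0,.05,.1,.2):
    P=[.005,.107+.113*np.cos(th)-.004*np.sin(th),.07+.113*np.sin(th)+.004*np.cos(th)]
    r=proj(c,W(P));print(th,r.round(1),'crop',((r[1]-210)*3.5+450).round(0),((r[0]-170)*3.5).round(0))
r=proj(c,W([.005,.065+.0,.044]));print('hinge',((proj(c,W([.005,.107,.07]))-[170,210])*3.5+[0,450]).round())
E
```

```text
152,212,.044 [-19.4 -49.   44. ]
226,212,.044 [ 30.6 -48.6  44. ]
228,29,.044 [31.1 59.5 44. ]
235,182,.028 [ 36.1 -29.7  28. ]
236,76,.028 [36.  36.6 28. ]
226,320,.014 [  30.1 -135.2   14. ]
0 [177.4 224.4] crop 500.0 26.0
0.05 [175.8 224.3] crop 500.0 20.0
0.1 [174.3 224.4] crop 500.0 15.0
0.2 [171.3 224.5] crop 501.0 4.0
hinge [ 83. 572.]
```

The lever end is predicted at crop (500,26) for θ=0 and seen at about (503,27), so it is shut. The block is still home, with the spindle on it. Handing in.

```bash
python3 -c "
from bench import ctrl
print(ctrl.sign_off())"
```

```text
the job is handed in; nothing more can be done
None
```

The block is toppled, pushed home and clamped. I handed the job in at about 22 s of the 67 s allowed. I only pushed with the closed fingertips and never gripped or lifted anything.

**What I did:**
- **Topple:** pushed the block high until it fell flat inside the outline, clear of the pins.
- **Home:** pushed it partway endways, then sideways to the side pins (about 21 N), then endways to the end pin (about 13 N). I finished with a second sideways push (about 19 N).
- **Clamp:** pushed the lever over and down to its hard stop. The contact force peaked at about 100 N, against the 120 N limit.

**Last checks:**
- **Block:** its edges measured about x -19 to 31 and y -49 to 59.5 mm in the fixture frame. Fully home is -20 to 30 and -50 to 60, so it agrees within my 1–2 mm measuring error.
- **Lever:** the side picture shows its end where a fully shut lever should be, and the spindle is resting on the block.
- **Other objects:** those in view looked untouched; I did not measure them one by one.

**Disagreements:**
- **Second sideways push:** it stopped about 2 mm short of the first. I put this down to the finger's slope and tilt, since the next pictures showed the block at the pins.
- **Lever grip:** the network's lever grip point was about 9 mm off the shut position along y, but that is only a few pixels in that picture.

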